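# Load the thread carrier in sewing order

### The arm

A 6-joint arm with a two-finger parallel gripper is mounted at the origin on the work surface; the furniture and walls round the work are solid. World frame = base frame: x ahead of the robot, y to its left, z up, the work surface at z = 0. Lengths are in m, angles in rad, forces in N, time in s.
With the tool pointing down it reaches from about 0.3 to 0.775 m from the base axis. Payload 14.6 kg.
Tool frame: the origin (TCP) lies at the very end of the fingers, on their centre line; the grasp point (between the pads) lies 19 mm behind it; z points along the fingers, y is the line along which they close (so a half turn about z gives the same grasp; the last joint's range is limited). The gripper opens to 94 mm and grips with 3 to 60 N. Pads are 16 mm wide; open, the fingers measure 119 mm over their backs; the gripper's body (75 mm by 177 mm) begins 78 mm behind the grasp point.
Start: joints at [1.146, 0.3, 1.521, -0, 1.321, -0.067], TCP at [0.193, 0.515, 0.205] pointing down, gripper open.
Joint ranges: [-3.03, 3.03], [-0.79, 2.21], [0.23, 2.52], [-1.04, 4.18], [0, 3.07], [-2.55, 2.55]. Speed limits (rad/s): [2.22, 2.22, 2.57, 3.14, 3.14, 3.14].

### API

Orientations are given as [roll, pitch, yaw] about the fixed x, y, z axes, in that order (R = Rz(yaw) Ry(pitch) Rx(roll)).
In Python, from station import status, vision, order, silhouettes gives the robot as it stands. The module is installed in compiled form; this text tells all that it offers.
- The arm moves only by the shell command python3 -m pendant 'ROWS' [FORCE]. ROWS is JSON, one flat list of numbers, 7 for each row, row after row: the shift along the tool's x, y, z in units of 500 mm (1.0 is 500 mm), then the turn, a rotation vector about the tool's x, y, z in units of 90 degrees (1.0 is 90 degrees), then the opening, from -1 (shut) to 1 (fully open). A call has 1 to 12 rows; each row is the pose to reach, as a shift and turn from the pose commanded when the call began, along the tool's axes at that moment; what a row does not reach only later rows make up. A row lasts 1/10 s, in which the tool goes at most 50 mm and 8.59 degrees, less where a joint would pass 70% of its speed; a pose out of reach is approached as far as the arm can. A call with a number of a shift or a turn outside -1 to 1 is refused whole. A call with a gripper value outside its range is refused whole. The fingers move at their own pace and stop on an object; FORCE is the grip in N (left out, the last holds). Time passes only in rows, so rows that repeat a pose let the fingers close. It gives the time, the measured TCP pose, the force, the opening and the grip force at its end, in the units of the state.
- status.get_obs(): the state, without advancing time (a new reading comes with each control period).
- vision.camera(name): name is "scene" or "side" or "wrist"; returns a dict with "pixels" (480x640x3 uint8, red, green, blue), "K" (3x3 intrinsics, pixels), "k1" (the pictures are not rectified: a ray, as slopes to the right and down, at radius r is drawn at 1 + k1 r^2 times it, then the intrinsics apply), "R" (3x3) and "t" (3): a world point X has camera coordinates R X + t. Camera axes: x right, y down, z forward; pixel columns grow to the right and rows downward; lengths in m; the calibration is good to about 2 mm. A picture is of the moment at which its call begins. There is no depth.
- order.hand_in(): hands the job in; it is judged then, once.
Trained networks look in a picture, given as the dict that the camera call returned (one of the last four; its "shot" number tells which), for a name from the list of things; names that differ only in an ending like _2 or _b are one class to them, and where a whole thing is asked for, a point or a joint stands for the part that bears it (a point fixed in the world has none). Each returns a list of dicts, best first, with "score" (0 to 1); they miss things now and then, are a little off and sometimes report something else, mostly with a low value. They report only what shows in the picture. A call takes as long as a camera call. They do not tell look-alikes from the thing itself.
- silhouettes(target, picture): "region" (480x640 bool, what is visible of it) and "extent" ([left, top, right, bottom] in pixels, round what is visible of it).
The state is a dict: "time_s": time; "qpos": joint angles; "joint_vel": joint speeds; "tau": joint torques, N m; "ee_pos": TCP position; "eef_rot": TCP orientation; "force": force on the tool from outside, world axes, zero at the start; "moment": the same for the moment, N m; "grip_width": finger opening in m; "grip_force": force on a finger pad.
Only numpy, scipy, OpenCV 4.12 (cv2) and the standard library are available. Lean on these libraries where they do the work, as an engineer would, in place of code of your own. Each camera call takes 0.05 s, during which the arm holds its last target. There are 200 camera calls.

### The job

The four thread spools in the grey storage rack stand in the order in which they will be sewn, the first next to the rack's red stop. Move them all into the pockets of the wooden carrier in that same order, counted from the carrier's red handle: the spool next to the red stop goes into the pocket next to the red handle, and so on along the row. Leave every spool upright and fully down in its pocket, and do not tip any of them over on the way.

Things in the scene. Friction and masses are not known exactly. Their poses are not given: they have to be found in the camera images.
- spool_white: Loose spool of white sewing thread with white end flanges, 36 mm across the flanges, 58 mm tall, 45 g, standing upright. Origin at the centre of its underside, z up through its axis. It may be gripped round its upper flange and body, from any side.
- spool_brown: Loose spool of brown sewing thread with white end flanges, 32 mm across the flanges, 52 mm tall, 45 g, standing upright. Origin at the centre of its underside, z up through its axis. It may be gripped round its upper flange and body, from any side.
- spool_blue: Loose spool of light blue sewing thread with white end flanges, 34 mm across the flanges, 55 mm tall, 45 g, standing upright. Origin at the centre of its underside, z up through its axis. It may be gripped round its upper flange and body, from any side.
- spool_black: Loose spool of black sewing thread with white end flanges, 37 mm across the flanges, 60 mm tall, 45 g, standing upright. Origin at the centre of its underside, z up through its axis. It may be gripped round its upper flange and body, from any side.
- cup_white: Fixed grey storage cup, white label on its lip; the white spool starts in it. Four such cups, in shuffled order, 56 mm apart, form the rack's row. Origin: centre of its underside, 9 mm above the table. x across the row (lip to -42 mm, else +28 mm), y along it, z up. Pocket 46 mm wide; its floor 6 mm, the rim 20 mm above the origin.
- cup_brown: Fixed grey storage cup, brown label on its lip; the brown spool starts in it. Four such cups, in shuffled order, 56 mm apart, form the rack's row. Origin: centre of its underside, 9 mm above the table. x across the row (lip to -42 mm, else +28 mm), y along it, z up. Pocket 46 mm wide; its floor 6 mm, the rim 20 mm above the origin.
- cup_blue: Fixed grey storage cup, light blue label on its lip; the blue spool starts in it. Four such cups, in shuffled order, 56 mm apart, form the rack's row. Origin: centre of its underside, 9 mm above the table. x across the row (lip to -42 mm, else +28 mm), y along it, z up. Pocket 46 mm wide; its floor 6 mm, the rim 20 mm above the origin.
- cup_black: Fixed grey storage cup, black label on its lip; the black spool starts in it. Four such cups, in shuffled order, 56 mm apart, form the rack's row. Origin: centre of its underside, 9 mm above the table. x across the row (lip to -42 mm, else +28 mm), y along it, z up. Pocket 46 mm wide; its floor 6 mm, the rim 20 mm above the origin.
- red_stop: Red end stop, fixed at one end of the storage rack's row (at which end varies), 38 mm past the middle of the last cup there: it marks the rack's first place. 54 mm long across the row, 16 mm thick, 28 mm tall. Origin: centre of its underside, 9 mm above the table. A grey stop of the same shape stands at the other end.
- carrier: Fixed thread carrier: wooden block 60 x 224 mm with four round pockets on a board 66 x 296 mm. Origin: centre of the board's underside, 3 mm above the table; y along the row, x across, z up. Pockets 46 mm wide at x = 0, y = +84, +28, -28, -84 mm; their floor at z = 12 mm, the block's top at z = 30 mm. Bow handles 35 mm high: the RED one at y = +131 mm, a bare steel one at y = -131 mm.
Mind the look-alikes: they are no part of the job. Leave any orange or pink look-alike of the spool_blue alone.

How it is judged:
At the end, for the whole second after the job is handed in: Each spool stands in the carrier pocket that counts the same from the red handle as its labelled cup does from the red stop: within 12 mm of the pocket's centre along and across, underside within 4 mm of the pocket floor, tilt under 0.12 rad, at rest (below 0.02 m/s) and released (((horizontal distance between cup_white and red_stop below 0.066 m and y of spool_white in the frame of carrier between 0.072 and 0.096 m) or (horizontal distance between cup_white and red_stop between 0.066 and 0.122 m and y of spool_white in the frame of carrier between 0.016 and 0.04 m) or (horizontal distance between cup_white and red_stop between 0.122 and 0.178 m and y of spool_white in the frame of carrier between -0.04 and -0.016 m) or (horizontal distance between cup_white and red_stop above 0.178 m and y of spool_white in the frame of carrier between -0.096 and -0.072 m)) and ((horizontal distance between cup_brown and red_stop below 0.066 m and y of spool_brown in the frame of carrier between 0.072 and 0.096 m) or (horizontal distance between cup_brown and red_stop between 0.066 and 0.122 m and y of spool_brown in the frame of carrier between 0.016 and 0.04 m) or (horizontal distance between cup_brown and red_stop between 0.122 and 0.178 m and y of spool_brown in the frame of carrier between -0.04 and -0.016 m) or (horizontal distance between cup_brown and red_stop above 0.178 m and y of spool_brown in the frame of carrier between -0.096 and -0.072 m)) and ((horizontal distance between cup_blue and red_stop below 0.066 m and y of spool_blue in the frame of carrier between 0.072 and 0.096 m) or (horizontal distance between cup_blue and red_stop between 0.066 and 0.122 m and y of spool_blue in the frame of carrier between 0.016 and 0.04 m) or (horizontal distance between cup_blue and red_stop between 0.122 and 0.178 m and y of spool_blue in the frame of carrier between -0.04 and -0.016 m) or (horizontal distance between cup_blue and red_stop above 0.178 m and y of spool_blue in the frame of carrier between -0.096 and -0.072 m)) and ((horizontal distance between cup_black and red_stop below 0.066 m and y of spool_black in the frame of carrier between 0.072 and 0.096 m) or (horizontal distance between cup_black and red_stop between 0.066 and 0.122 m and y of spool_black in the frame of carrier between 0.016 and 0.04 m) or (horizontal distance between cup_black and red_stop between 0.122 and 0.178 m and y of spool_black in the frame of carrier between -0.04 and -0.016 m) or (horizontal distance between cup_black and red_stop above 0.178 m and y of spool_black in the frame of carrier between -0.096 and -0.072 m)) and x of spool_white in the frame of carrier between -0.012 and 0.012 m and z of spool_white in the frame of carrier between 0.008 and 0.016 m and angle between each of spool_white, spool_brown, spool_blue, spool_black's own z axis and vertical below 0.12 rad and linear speed of each of spool_white, spool_brown, spool_blue, spool_black below 0.02 m/s and contact force between the fingers and spool_white below 0.05 N and x of spool_brown in the frame of carrier between -0.012 and 0.012 m and z of spool_brown in the frame of carrier between 0.008 and 0.016 m and contact force between the fingers and spool_brown below 0.05 N and x of spool_blue in the frame of carrier between -0.012 and 0.012 m and z of spool_blue in the frame of carrier between 0.008 and 0.016 m and contact force between the fingers and spool_blue below 0.05 N and x of spool_black in the frame of carrier between -0.012 and 0.012 m and z of spool_black in the frame of carrier between 0.008 and 0.016 m and contact force between the fingers and spool_black below 0.05 N); the robot touches nothing.
It fails at once if a spool was tipped over (more than 0.7 rad from upright) (angle between any of spool_white, spool_brown, spool_blue, spool_black's own z axis and vertical above 0.7 rad).
It also fails if it takes over 96 s, if anything falls off the work surface, if the arm or the gripper's body presses on something with over 40 N, if the wrist force passes 120 N, or if a joint passes its speed limit or range.

## Working session

There is one attempt and no reset: what is moved stays moved. The work goes in short steps, Python scripts to look and compute and a shell command to move; the robot and the scene stay as the last step left them, time stands still between calls to the robot, and variables do not carry over. Pictures are saved under pics/ and viewed, at most 14 in all, crops included, and the job is handed in when it is done.

```bash
mkdir -p pics
python3 - <<'E'
from station import status, vision
import cv2
for n in ("scene","side"):
    c=vision.camera(n); cv2.imwrite(f"pics/{n}0.png",c["pixels"][:,:,::-1]); print(n,c["K"],c["k1"],c["R"],c["t"])
print(status.get_obs())
E
```

```text
scene [[524.17311619   0.         313.50027121]
 [  0.         524.17311619 237.09429278]
 [  0.           0.           1.        ]] -0.031099863849632665 [[ 0.62471959 -0.78070601  0.01495176]
 [-0.58997162 -0.48446488 -0.64593132]
 [ 0.51152606  0.39470484 -0.76324909]] [-0.06860417  0.48497116  0.47582427]
side [[482.02439496   0.         314.2426571 ]
 [  0.         482.02439496 243.77604929]
 [  0.           0.           1.        ]] -0.08390877790901304 [[ 0.99971705  0.00835562  0.02227096]
 [ 0.02289321 -0.59219516 -0.8054693 ]
 [ 0.00645856  0.80575125 -0.59221889]] [-0.53985081  0.23717837  0.69071431]
{'time_s': 0.1, 'qpos': array([ 1.14641952e+00,  3.00414877e-01,  1.52148819e+00,  8.47114037e-06,
        1.32071388e+00, -6.66308341e-02]), 'joint_vel': array([-0.00028327, -0.00101128, -0.00181243, -0.0009169 , -0.00231925,
       -0.00166129]), 'tau': array([ 3.21647960e-03, -5.32635355e+01, -3.53289199e+01,  7.10139703e-02,
        2.34016153e-02, -1.08331852e-05]), 'ee_pos': array([0.19251305, 0.51496534, 0.20495647]), 'eef_rot': array([-3.14057119e+00, -7.63856732e-05,  2.78384454e+00]), 'force': array([ 0.23352335,  0.85785805, -0.49729512]), 'moment': array([-0.01966521, -0.00192759, -0.03108981]), 'grip_force': 0.0, 'grip_width': 0.09365536130261208}
```

View pics/scene0.png

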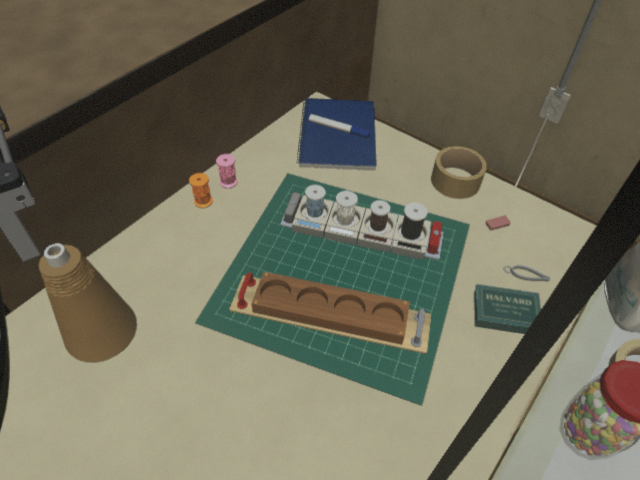

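View pics/side0.png

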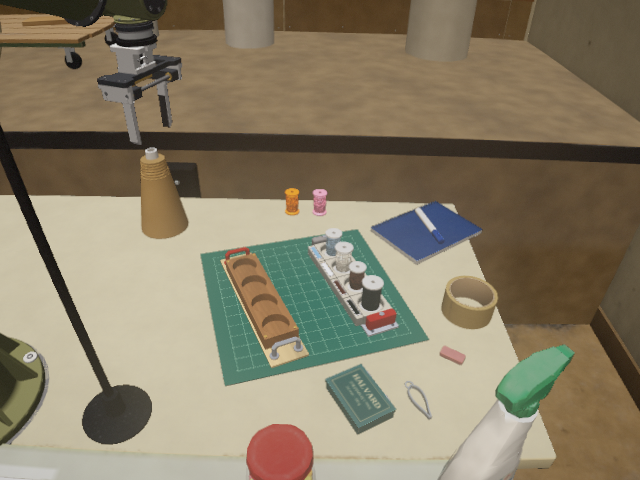

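Run:
```python
import cv2
a=cv2.imread("pics/scene0.png")[170:360,220:460]; cv2.imwrite("pics/sc1.png",cv2.resize(a,None,fx=3,fy=3,interpolation=cv2.INTER_CUBIC))
a=cv2.imread("pics/side0.png")[220:370,210:410]; cv2.imwrite("pics/si1.png",cv2.resize(a,None,fx=4,fy=4,interpolation=cv2.INTER_CUBIC))
```

```text
(no output)
```

View pics/sc1.png

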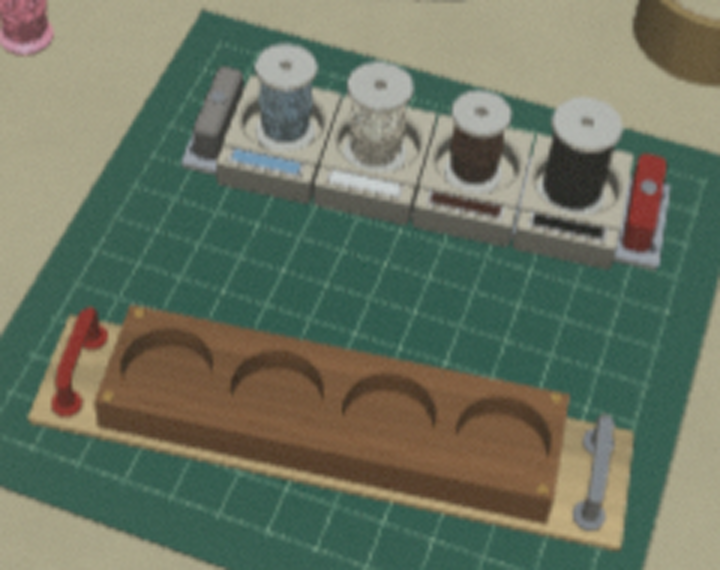

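View pics/si1.png

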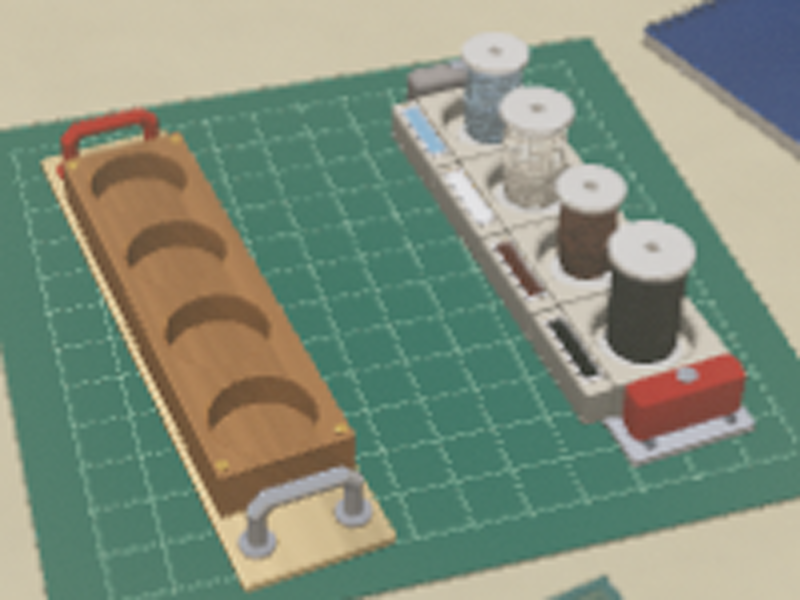

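```bash
cat > h.py <<'E'
import numpy as np, cv2
def ray(c,uv,z):
    K=c["K"]; s=((np.array(uv)-K[:2,2])/K[0,0]); d=s.copy()
    for _ in range(20): d=s/(1+c["k1"]*(d@d))
    R,t=c["R"],c["t"]; C=-R.T@t; v=R.T@np.r_[d,1]; return (C+v*(z-C[2])/v[2])[:2]
E
python3 - <<'E'
from h import *; from station import vision
np.set_printoptions(precision=4,suppress=True)
S=dict(off=(220,170),f=3,blue=(286,65),white=(380,85),brown=(482,112),black=(587,121),pins=[(139,313),(557,398),(544,489),(108,397)],b=[(30,422),(618,548),(632,430)])
T=dict(off=(210,220),f=4,blue=(495,51),white=(537,108),brown=(591,186),black=(652,246),pins=[(178,140),(341,429),(222,467),(72,167)],b=[(43,160),(245,588),(395,540)])
z=dict(blue=.07,white=.073,brown=.067,black=.075)
for n,D in(("scene",S),("side",T)):
    c=vision.camera(n); g=lambda p,z:ray(c,(np.array(p)+.5)/D["f"]-.5+D["off"],z)
    P={k:g(D[k],z[k]) for k in z}
    print(n,P,np.linalg.norm(P["blue"]-P["black"]))
    q=np.array([g(p,.033) for p in D["pins"]]); print(q,q.mean(0)); d=q[0]+q[3]-q[1]-q[2]; print(np.arctan2(d[1],d[0]),np.linalg.norm(d)/2)
    b=np.array([g(p,.009) for p in D["b"]]); print("board",b,(b[0]+(b[1] if n=="x" else b[2]))/2)
    dd=P["blue"]-P["black"];print("rack dir",np.arctan2(dd[1],dd[0]))
E
```

```text
scene {'blue': array([0.571 , 0.3672]), 'white': array([0.5889, 0.3169]), 'brown': array([0.6125, 0.2658]), 'black': array([0.6355, 0.2156])} 0.16477826510271706
[[0.4144 0.3367]
 [0.5051 0.1448]
 [0.4583 0.1224]
 [0.3673 0.3146]] [0.4363 0.2296]
2.0126026909045693 0.21248018254375234
board [[0.3424 0.3465]
 [0.4674 0.0827]
 [0.5284 0.111 ]] [0.4354 0.2288]
rack dir 1.973170483801026
side {'blue': array([0.573 , 0.3653]), 'white': array([0.5914, 0.315 ]), 'brown': array([0.6141, 0.2651]), 'black': array([0.6365, 0.2151])} 0.1630318921887009
[[0.4185 0.3359]
 [0.5062 0.1444]
 [0.4592 0.1218]
 [0.3698 0.3127]] [0.4384 0.2287]
2.0046059135248497 0.21068392389444626
board [[0.3477 0.3478]
 [0.4709 0.0803]
 [0.5294 0.1066]] [0.4386 0.2272]
rack dir 1.9708862137951908
```

```bash
cat >> h.py <<'E'
from scipy.spatial.transform import Rotation as Ro
def go(x,y,z,yaw=1.99):
    from station import status
    o=status.get_obs(); R=Ro.from_euler('xyz',o["eef_rot"]); T=Ro.from_euler('xyz',[np.pi,0,yaw])
    return np.round(np.r_[R.inv().apply(np.array([x,y,z])-o["ee_pos"])/.5,(R.inv()*T).as_rotvec()/(np.pi/2)],4)
E
python3 - <<'E'
from h import *; from station import vision
np.set_printoptions(precision=4,suppress=True)
c=vision.camera("side"); d=vision.camera("scene")
print("pole",ray(c,(117,413),.01),"cone",ray(c,(164,225),0),"conetip?",ray(c,(151,153),.2),ray(d,(57,248),.2),ray(d,(57,248),.15),ray(c,(151,153),.15),"conebase scene",ray(d,(98,340),0))
print(go(.636,.2154,.205))
E
```

```text
pole [ 0.2563 -0.014 ] cone [0.1969 0.4797] conetip? [0.2149 0.4344] [0.202  0.4621] [0.2141 0.5112] [0.1767 0.537 ] conebase scene [0.1886 0.4633]
[-1.0406 -0.2508  0.0005 -0.0003  0.0001  0.5053]
```

```bash
python3 -m pendant '[0,0,-0.1,0,0,0,1, 0,0,-0.19,0,0,0,1, -0.5,-0.12,-0.19,0,0,0.505,1, -0.5,-0.12,-0.19,0,0,0.505,1, -0.5,-0.12,-0.19,0,0,0.505,1, -0.5,-0.12,-0.19,0,0,0.505,1, -0.5,-0.12,-0.19,0,0,0.505,1, -0.5,-0.12,-0.19,0,0,0.505,1, -0.5,-0.12,-0.19,0,0,0.505,1, -0.5,-0.12,-0.19,0,0,0.505,1]' 20; python3 -c "
from h import *
print(go(.636,.2154,.16))"
```

```text
time_s: 1.3
ee_pos: [0.4053, 0.3717, 0.3004]
eef_rot: [-3.141, -0.0, 1.992]
force: [-0.5, 1.0, -0.2]
grip_width: 0.0941
grip_force: 0.0
[-4.741e-01  2.930e-01  2.807e-01 -1.000e-04 -1.000e-04  1.600e-03]
```

```bash
python3 -m pendant '[-0.474,0.293,0,0,0,0,1, -0.474,0.293,0,0,0,0,1, -0.474,0.293,0,0,0,0,1, -0.474,0.293,0,0,0,0,1, -0.474,0.293,0,0,0,0,1, -0.474,0.293,0,0,0,0,1, -0.474,0.293,0.2,0,0,0,1, -0.474,0.293,0.2,0,0,0,1, -0.474,0.293,0.2,0,0,0,1, -0.474,0.293,0.2,0,0,0,1]'; python3 -c "
from h import *
from station import vision
c=vision.camera('wrist');cv2.imwrite('pics/w1.png',c['pixels'][:,:,::-1])
def pj(X):
    p=c['R']@np.array(X)+c['t'];s=p[:2]/p[2];return (s*(1+c['k1']*(s@s))*c['K'][0,0]+c['K'][:2,2]).round(1)
print([pj(X) for X in [(.636,.2154,.075),(.6133,.2655,.067),(.59,.316,.073),(.572,.3663,.07)]])
print([pj(X) for X in [(.4013,.3051,.033),(.4251,.2544,.033),(.4489,.2036,.033),(.4727,.1529,.033)]])
print(go(.636,.2154,.042))"
```

```text
time_s: 2.3
ee_pos: [0.6359, 0.2159, 0.202]
eef_rot: [3.141, -0.0, 1.993]
force: [0.6, 0.5, 1.7]
grip_width: 0.0944
grip_force: 0.0
[array([319.5, 228.6]), array([319.3, 167.5]), array([318.7, 102. ]), array([323.8,  35.7])]
[array([132.4,  35.9]), array([138.9,  97.2]), array([145.9, 155.5]), array([153. , 209.9])]
[-3.000e-04 -2.700e-03  3.235e-01  2.300e-03  3.000e-04  1.600e-03]
```

View pics/w1.png

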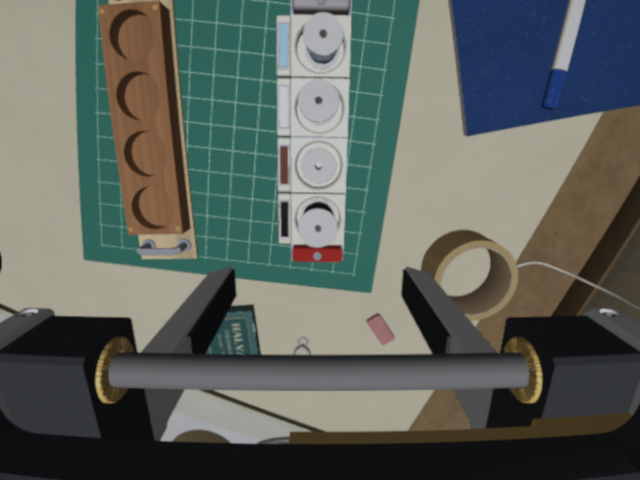

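```bash
python3 -m pendant '[0,-0.002,0.1,0,0,0,1, 0,-0.002,0.2,0,0,0,1, 0,-0.002,0.27,0,0,0,1, 0,-0.002,0.32,0,0,0,1, 0,-0.002,0.32,0,0,0,1, 0,-0.002,0.32,0,0,0,1, 0,-0.002,0.32,0,0,0,-1, 0,-0.002,0.32,0,0,0,-1, 0,-0.002,0.32,0,0,0,-1, 0,-0.002,0.32,0,0,0,-1, 0,-0.002,0.32,0,0,0,-1, 0,-0.002,0.32,0,0,0,-1]' 15; python3 -c "
from h import *
print(go(.4013,.3051,.13))"
```

```text
time_s: 3.55
ee_pos: [0.6352, 0.2143, 0.0405]
eef_rot: [-3.142, 0.0, 1.991]
force: [-0.1, -0.1, 0.2]
grip_width: 0.0492
grip_force: 0.0
[ 3.566e-01 -3.532e-01 -1.790e-01 -0.000e+00  0.000e+00  3.000e-04]
```

```bash
python3 -m pendant '[0,0,0,0,0,0,-1, 0,0,0,0,0,0,-1, 0,0,0,0,0,0,-1, 0,0,0,0,0,0,-1, 0,0,0,0,0,0,-1, 0,0,-0.05,0,0,0,-1, 0,0,-0.1,0,0,0,-1, 0,0,-0.18,0,0,0,-1, 0,0,-0.18,0,0,0,-1, 0,0,-0.18,0,0,0,-1]' 15; python3 -c "
from h import *
print(go(.4013,.3051,.13))"
```

```text
time_s: 4.55
ee_pos: [0.6354, 0.2143, 0.1311]
eef_rot: [3.14, 0.0, 1.991]
force: [0.3, -0.1, -1.9]
grip_width: 0.0368
grip_force: 15.0
[ 3.566e-01 -3.536e-01  1.500e-03  9.000e-04  1.000e-04  4.000e-04]
```

```bash
python3 -m pendant '[0.06,-0.06,0,0,0,0,-1, 0.12,-0.12,0,0,0,0,-1, 0.18,-0.18,0,0,0,0,-1, 0.24,-0.24,0,0,0,0,-1, 0.3,-0.3,0,0,0,0,-1, 0.34,-0.34,0,0,0,0,-1, 0.357,-0.354,0,0,0,0,-1, 0.357,-0.354,0,0,0,0,-1, 0.357,-0.354,0,0,0,0,-1, 0.357,-0.354,0,0,0,0,-1]'; python3 -c "
from h import *
from station import vision
c=vision.camera('scene');a=c['pixels'][150:390,200:480,::-1];
d=vision.camera('side');b=d['pixels'][170:370,180:410,::-1]
cv2.imwrite('pics/p1.png',np.hstack([cv2.resize(a,(400,343)),cv2.resize(b,(400,343))]))
print(go(.4013,.3051,.042))"
```

```text
time_s: 5.55
ee_pos: [0.4018, 0.3046, 0.1301]
eef_rot: [-3.141, 0.0, 1.989]
force: [-1.0, -0.6, -0.2]
grip_width: 0.0367
grip_force: 15.0
[ 1.100e-03 -1.000e-04  1.763e-01 -3.000e-04  1.000e-04 -4.000e-04]
```

View pics/p1.png

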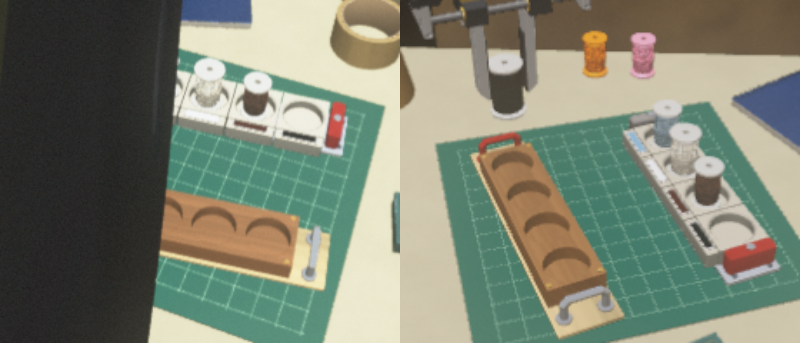

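The black spool hangs upright in the gripper over the red-handle pocket (right half, about (507,85)); its rack cup is empty. Lower it and release.

```bash
python3 -m pendant '[0,0,0.06,0,0,0,-1, 0,0,0.11,0,0,0,-1, 0,0,0.14,0,0,0,-1, 0,0,0.16,0,0,0,-1, 0,0,0.177,0,0,0,-1, 0,0,0.177,0,0,0,-1, 0,0,0.177,0,0,0,-1]'; python3 -c "
from station import status
print(status.get_obs()['ee_pos'],status.get_obs()['force'])"
```

```text
time_s: 6.35
ee_pos: [0.4012, 0.3053, 0.0424]
eef_rot: [3.141, -0.0, 1.99]
force: [0.3, 0.4, -0.7]
grip_width: 0.0367
grip_force: 15.0
[0.40117107 0.30525813 0.04240977] [ 0.33517632  0.39339023 -0.72325987]
```

```bash
python3 -m pendant '[0,0,0.003,0,0,0,-1, 0,0,0.003,0,0,0,1, 0,0,0.003,0,0,0,1, 0,0,0.003,0,0,0,1, 0,0,0.003,0,0,0,1, 0,0,0.003,0,0,0,1, 0,0,0.003,0,0,0,1, 0,0,-0.06,0,0,0,1, 0,0,-0.14,0,0,0,1, 0,0,-0.2,0,0,0,1, 0,0,-0.2,0,0,0,1, 0,0,-0.2,0,0,0,1]'; python3 -c "
from h import *
print(go(.6133,.2655,.142))"
```

```text
time_s: 7.55
ee_pos: [0.4008, 0.3051, 0.142]
eef_rot: [3.141, -0.0, 1.991]
force: [-0.4, -1.2, 0.3]
grip_width: 0.094
grip_force: 0.0
[-2.456e-01  3.557e-01  1.000e-04  4.000e-04 -1.000e-04  4.000e-04]
```

```bash
python3 -m pendant '[-0.06,0.08,0,0,0,0,1, -0.12,0.16,0,0,0,0,1, -0.18,0.25,0,0,0,0,1, -0.22,0.32,0,0,0,0,1, -0.246,0.356,0,0,0,0,1, -0.246,0.356,0,0,0,0,1, -0.246,0.356,0,0,0,0,1, -0.246,0.356,0.09,0,0,0,1, -0.246,0.356,0.16,0,0,0,1, -0.246,0.356,0.2,0,0,0,1, -0.246,0.356,0.202,0,0,0,1, -0.246,0.356,0.202,0,0,0,1]'; python3 -m pendant '[0,0,0,0,0,0,-1, 0,0,0,0,0,0,-1, 0,0,0,0,0,0,-1, 0,0,0,0,0,0,-1, 0,0,0,0,0,0,-1, 0,0,0,0,0,0,-1, 0,0,0,0,0,0,-1, 0,0,0,0,0,0,-1, 0,0,0,0,0,0,-1, 0,0,0,0,0,0,-1, 0,0,0,0,0,0,-1, 0,0,0,0,0,0,-1]'  15
```

```text
time_s: 8.75
ee_pos: [0.613, 0.2658, 0.0416]
eef_rot: [3.142, -0.0, 1.991]
force: [1.0, 1.0, -0.1]
grip_width: 0.0937
grip_force: 0.0
time_s: 9.95
ee_pos: [0.6135, 0.2654, 0.0409]
eef_rot: [-3.142, 0.0, 1.991]
force: [-0.1, -0.4, -0.9]
grip_width: 0.0318
grip_force: 15.0
```

```bash
python3 -c "
from h import *
print(go(.4251,.2544,.131))"; python3 -m pendant '[0,0,-0.05,0,0,0,-1, 0,0,-0.1,0,0,0,-1, 0,0,-0.18,0,0,0,-1, 0,0,-0.18,0,0,0,-1, 0,0,-0.18,0,0,0,-1]'; python3 -c "
from h import *
print(go(.4251,.2544,.131))"
```

```text
[ 0.1335 -0.353  -0.1801 -0.      0.      0.0004]
time_s: 10.45
ee_pos: [0.6137, 0.2655, 0.1315]
eef_rot: [3.14, 0.0, 1.991]
force: [0.7, -0.7, -0.7]
grip_width: 0.0318
grip_force: 15.0
[ 1.336e-01 -3.535e-01  6.000e-04  9.000e-04  1.000e-04  4.000e-04]
```

```bash
python3 -m pendant '[0.03,-0.08,0,0,0,0,-1, 0.06,-0.16,0,0,0,0,-1, 0.1,-0.25,0,0,0,0,-1, 0.12,-0.32,0,0,0,0,-1, 0.1335,-0.3535,0,0,0,0,-1, 0.1335,-0.3535,0,0,0,0,-1, 0.1335,-0.3535,0,0,0,0,-1, 0.1335,-0.3535,0.06,0,0,0,-1, 0.1335,-0.3535,0.12,0,0,0,-1, 0.1335,-0.3535,0.16,0,0,0,-1, 0.1335,-0.3535,0.179,0,0,0,-1, 0.1335,-0.3535,0.179,0,0,0,-1]'; python3 -m pendant '[0,0,0,0,0,0,-1, 0,0,0,0,0,0,-1, 0,0,0,0,0,0,1, 0,0,0,0,0,0,1, 0,0,0,0,0,0,1, 0,0,0,0,0,0,1, 0,0,0,0,0,0,1, 0,0,0,0,0,0,1, 0,0,-0.06,0,0,0,1, 0,0,-0.14,0,0,0,1, 0,0,-0.2,0,0,0,1, 0,0,-0.2,0,0,0,1]'; python3 -c "
from h import *
from station import vision
d=vision.camera('side');b=d['pixels'][200:350,200:400,::-1]
cv2.imwrite('pics/p2.png',cv2.resize(b,(800,600)))
print(go(.59,.316,.142))"
```

```text
time_s: 11.65
ee_pos: [0.4252, 0.254, 0.0402]
eef_rot: [-3.14, 0.0, 1.99]
force: [-0.4, 0.5, -0.1]
grip_width: 0.0319
grip_force: 15.0
time_s: 12.85
ee_pos: [0.4265, 0.2551, 0.1453]
eef_rot: [3.135, -0.0, 1.991]
force: [0.0, 0.7, -0.6]
grip_width: 0.0939
grip_force: 0.0
[-2.190e-02  3.503e-01  3.200e-03  2.200e-03 -1.000e-04  4.000e-04]
```

View pics/p2.png

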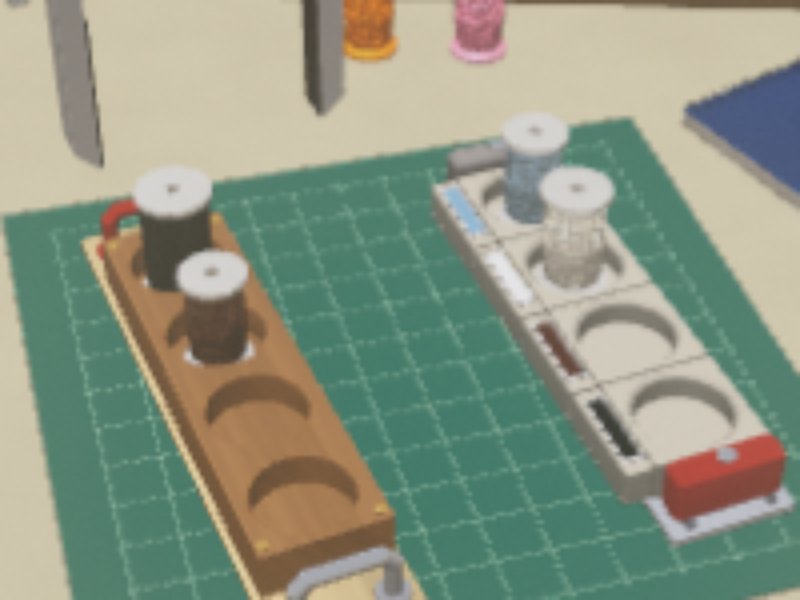

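Black (175,230) and brown (215,310) stand upright in pockets 1 and 2. White is next.

```bash
python3 -m pendant '[-0.005,0.08,0,0,0,0,1, -0.01,0.16,0,0,0,0,1, -0.015,0.25,0,0,0,0,1, -0.02,0.32,0,0,0,0,1, -0.022,0.352,0,0,0,0,1, -0.022,0.352,0,0,0,0,1, -0.022,0.352,0,0,0,0,1, -0.022,0.352,0,0,0,0,1]'; python3 -c "
from h import *
print(go(.59,.316,.042))"
```

```text
time_s: 13.7
ee_pos: [0.5892, 0.3157, 0.1411]
eef_rot: [-3.141, 0.0, 1.991]
force: [0.1, -0.1, 0.1]
grip_width: 0.0941
grip_force: 0.0
[-1.000e-04  1.900e-03  1.982e-01 -5.000e-04  0.000e+00  4.000e-04]
```

```bash
python3 -m pendant '[0,0,0.09,0,0,0,1, 0,0,0.16,0,0,0,1, 0,0,0.2,0,0,0,1, 0,0,0.2,0,0,0,1, 0,0,0.2,0,0,0,-1, 0,0,0.2,0,0,0,-1, 0,0,0.2,0,0,0,-1, 0,0,0.2,0,0,0,-1, 0,0,0.2,0,0,0,-1, 0,0,0.2,0,0,0,-1, 0,0,0.2,0,0,0,-1, 0,0,0.2,0,0,0,-1]'; python3 -m pendant '[0,0,0,0,0,0,-1, 0,0,0,0,0,0,-1, 0,0,0,0,0,0,-1, 0,0,0,0,0,0,-1, 0,0,-0.05,0,0,0,-1, 0,0,-0.1,0,0,0,-1, 0,0,-0.18,0,0,0,-1, 0,0,-0.18,0,0,0,-1, 0,0,-0.18,0,0,0,-1, 0,0,-0.18,0,0,0,-1]'; python3 -c "
from h import *
print(go(.4489,.2036,.131))"
```

```text
time_s: 14.9
ee_pos: [0.5901, 0.316, 0.0414]
eef_rot: [3.142, -0.0, 1.991]
force: [0.2, -0.0, 0.1]
grip_width: 0.0354
grip_force: 15.0
time_s: 15.9
ee_pos: [0.5896, 0.3157, 0.1301]
eef_rot: [-3.14, 0.0, 1.991]
force: [0.6, -0.3, -1.2]
grip_width: 0.0351
grip_force: 15.0
[-9.010e-02 -3.484e-01 -1.200e-03 -1.300e-03  0.000e+00  3.000e-04]
```

```bash
python3 -m pendant '[-0.02,-0.08,0,0,0,0,-1, -0.04,-0.16,0,0,0,0,-1, -0.065,-0.25,0,0,0,0,-1, -0.08,-0.32,0,0,0,0,-1, -0.09,-0.349,0,0,0,0,-1, -0.09,-0.349,0,0,0,0,-1, -0.09,-0.349,0,0,0,0,-1, -0.09,-0.349,0.06,0,0,0,-1, -0.09,-0.349,0.12,0,0,0,-1, -0.09,-0.349,0.16,0,0,0,-1, -0.09,-0.349,0.178,0,0,0,-1, -0.09,-0.349,0.178,0,0,0,-1]'; python3 -m pendant '[0,0,0,0,0,0,-1, 0,0,0,0,0,0,-1, 0,0,0,0,0,0,1, 0,0,0,0,0,0,1, 0,0,0,0,0,0,1, 0,0,0,0,0,0,1, 0,0,0,0,0,0,1, 0,0,0,0,0,0,1, 0,0,-0.06,0,0,0,1, 0,0,-0.14,0,0,0,1, 0,0,-0.2,0,0,0,1, 0,0,-0.2,0,0,0,1]'; python3 -m pendant '[0,0,0,0,0,0,1, 0,0,0,0,0,0,1]';  python3 -c "
from h import *
print(go(.572,.3663,.142))"
```

```text
time_s: 17.1
ee_pos: [0.4491, 0.204, 0.0413]
eef_rot: [-3.14, -0.0, 1.991]
force: [0.3, -0.2, -1.1]
grip_width: 0.0355
grip_force: 15.0
time_s: 18.3
ee_pos: [0.4507, 0.2044, 0.1463]
eef_rot: [3.135, 0.0, 1.991]
force: [0.2, 0.5, -0.3]
grip_width: 0.094
grip_force: 0.0
time_s: 18.5
ee_pos: [0.4486, 0.2036, 0.1413]
eef_rot: [-3.14, -0.0, 1.99]
force: [1.5, -0.3, 0.3]
grip_width: 0.094
grip_force: 0.0
[ 1.967e-01  3.580e-01 -2.000e-03 -1.200e-03 -1.000e-04  3.000e-04]
```

```bash
python3 -m pendant '[0.04,0.08,0,0,0,0,1, 0.09,0.16,0,0,0,0,1, 0.14,0.25,0,0,0,0,1, 0.18,0.32,0,0,0,0,1, 0.197,0.358,0,0,0,0,1, 0.197,0.358,0,0,0,0,1, 0.197,0.358,0,0,0,0,1, 0.197,0.358,0.08,0,0,0,1, 0.197,0.358,0.14,0,0,0,1, 0.197,0.358,0.18,0,0,0,1, 0.197,0.358,0.198,0,0,0,1, 0.197,0.358,0.198,0,0,0,1]'; python3 -m pendant '[0,0,0,0,0,0,-1, 0,0,0,0,0,0,-1, 0,0,0,0,0,0,-1, 0,0,0,0,0,0,-1, 0,0,0,0,0,0,-1, 0,0,0,0,0,0,-1, 0,0,0,0,0,0,-1, 0,0,0,0,0,0,-1, 0,0,0,0,0,0,-1, 0,0,0,0,0,0,-1, 0,0,0,0,0,0,-1, 0,0,0,0,0,0,-1]'; python3 -m pendant '[0,0,-0.05,0,0,0,-1, 0,0,-0.1,0,0,0,-1, 0,0,-0.18,0,0,0,-1, 0,0,-0.18,0,0,0,-1, 0,0,-0.18,0,0,0,-1, 0,0,-0.18,0,0,0,-1]';  python3 -c "
from h import *
print(go(.4727,.1529,.131))"
```

```text
time_s: 19.7
ee_pos: [0.5718, 0.3659, 0.0426]
eef_rot: [-3.14, 0.0, 1.99]
force: [-0.8, 0.6, 0.2]
grip_width: 0.0942
grip_force: 0.0
time_s: 20.9
ee_pos: [0.5724, 0.3667, 0.0434]
eef_rot: [-3.142, -0.0, 1.991]
force: [-0.4, 0.6, -0.0]
grip_width: 0.0334
grip_force: 15.0
time_s: 21.5
ee_pos: [0.572, 0.3664, 0.1321]
eef_rot: [-3.14, 0.0, 1.991]
force: [-0.5, -0.1, -0.3]
grip_width: 0.0333
grip_force: 15.0
[-3.090e-01 -3.553e-01  3.000e-03 -1.200e-03  1.000e-04  4.000e-04]
```

```bash
python3 -m pendant '[-0.07,-0.08,0,0,0,0,-1, -0.14,-0.16,0,0,0,0,-1, -0.2,-0.23,0,0,0,0,-1, -0.26,-0.3,0,0,0,0,-1, -0.3,-0.345,0,0,0,0,-1, -0.309,-0.355,0,0,0,0,-1, -0.309,-0.355,0,0,0,0,-1, -0.309,-0.355,0.06,0,0,0,-1, -0.309,-0.355,0.12,0,0,0,-1, -0.309,-0.355,0.16,0,0,0,-1, -0.309,-0.355,0.178,0,0,0,-1, -0.309,-0.355,0.178,0,0,0,-1]'; python3 -m pendant '[0,0,0,0,0,0,-1, 0,0,0,0,0,0,-1, 0,0,0,0,0,0,1, 0,0,0,0,0,0,1, 0,0,0,0,0,0,1, 0,0,0,0,0,0,1, 0,0,0,0,0,0,1, 0,0,0,0,0,0,1, 0,0,-0.06,0,0,0,1, 0,0,-0.14,0,0,0,1, 0,0,-0.2,0,0,0,1, 0,0,-0.2,0,0,0,1]'; python3 -m pendant '[0,0,-0.1,0,0,0,1, 0,0,-0.2,0,0,0,1, 0,0.1,-0.2,0,0,0,1, 0,0.2,-0.2,0,0,0,1, 0,0.3,-0.2,0,0,0,1, 0,0.3,-0.2,0,0,0,1, 0,0.3,-0.2,0,0,0,1, 0,0.3,-0.2,0,0,0,1, 0,0.3,-0.2,0,0,0,1]';  python3 -c "
from h import *
from station import vision
d=vision.camera('side');b=d['pixels'][220:370,200:400,::-1]
cv2.imwrite('pics/p3.png',cv2.resize(b,(800,600)))"
```

```text
time_s: 22.7
ee_pos: [0.4731, 0.154, 0.0433]
eef_rot: [-3.14, -0.0, 1.991]
force: [-0.4, -0.5, 0.7]
grip_width: 0.0333
grip_force: 15.0
time_s: 23.9
ee_pos: [0.4749, 0.1537, 0.1483]
eef_rot: [3.135, 0.001, 1.991]
force: [-0.7, 0.7, -0.3]
grip_width: 0.0939
grip_force: 0.0
time_s: 24.8
ee_pos: [0.6096, 0.214, 0.2456]
eef_rot: [3.14, 0.0, 1.99]
force: [-1.3, -0.1, -0.6]
grip_width: 0.0941
grip_force: 0.0
```

View pics/p3.png

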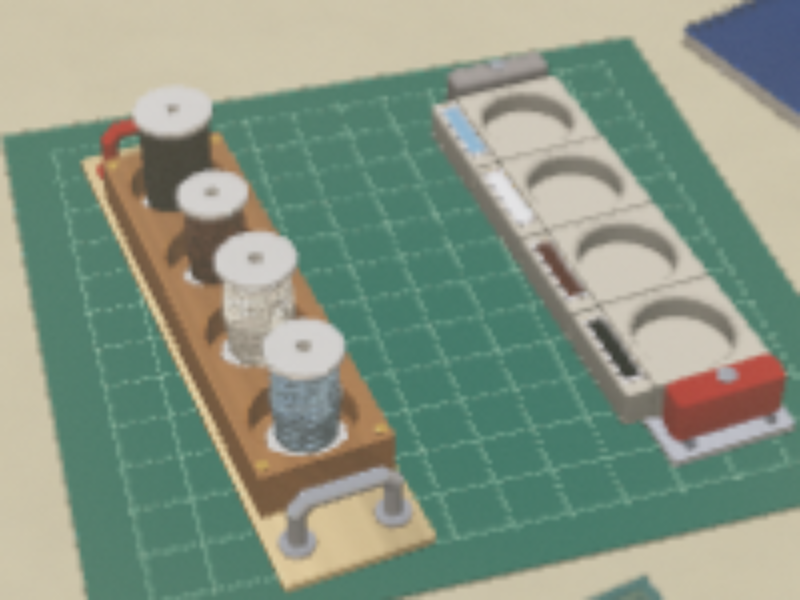

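From the red handle the order is black (173,108), brown (212,191), white (256,258), blue (303,346), all upright. A quick numeric check of the seat comes first.

```bash
python3 -c "
from h import *
from station import vision
c=vision.camera('side');u=np.array([-.4245,.9054]);C=np.array([.438,.2285])
for n,p,z in [('black',(173,108),.075),('brown',(212,191),.067),('white',(256,258),.073),('blue',(303,346),.07)]:
    d=ray(c,(np.array(p)+.5)/4-.5+[200,220],z)-C; print(n,d@u,d@[.9054,.4245])"
```

```text
black 0.084228485226639 0.0008612947030814805
brown 0.028686952982317302 0.0006007553766406507
white -0.02826938521837738 0.0011215633159478017
blue -0.08313118195401603 0.001256725937098517
```

All within about 1.3 mm at the expected seated height.

```bash
python3 -c "
from station import order
print(order.hand_in())"
```

```text
the job is handed in; nothing more can be done
None
```

All four spools are in the carrier, counted from the red handle as black, brown, white, blue; each stands upright within about 1.3 mm of its pocket centre, and the job was handed in at about 25 s, with no verdict returned.

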